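# Make up the trays for two lampwork jobs

### The arm

A 6-joint arm with a two-finger parallel gripper is mounted at the origin on the work surface. World frame = base frame: x ahead of the robot, y to its left, z up, the work surface at z = 0. Lengths are in m, angles in rad, forces in N, time in s.
With the tool pointing down it reaches from about 0.3 to 0.875 m from the base axis. Payload 6.4 kg.
Tool frame: the origin (TCP) lies at the very end of the fingers, on their centre line; the grasp point (between the pads) lies ctrl.grip_point_offset behind it (ctrl.grip_point_offset is the distance from the TCP to the grasp point, in m); y points along the fingers, z is the direction in which the jaws open and shut, and the axes are right-handed (so a half turn about y gives the same grasp; the last joint's range is limited). The gripper opens to 85 mm and grips with 20 to 120 N. Pads are 22 mm wide; open, the fingers measure 114 mm over their backs; the gripper's body (76 mm by 85 mm) begins 54 mm behind the grasp point. The pads swing forward as they close: fully open they stand 13 mm farther back than shut.
Start: joints at [-1.376, 0.181, 1.607, -0, 1.354, -0.206], TCP at [0.224, -0.529, 0.231] pointing down, gripper open.
Joint ranges: [-2.99, 2.99], [-0.89, 2.07], [0.3, 2.58], [-1.14, 4.28], [0, 2.63], [-3.12, 3.12]. Speed limits (rad/s): [2.57, 2.57, 3.01, 3.14, 3.14, 3.14].

### API

Orientations are given as a unit quaternion [w, x, y, z].
In Python, from plant import ctrl, effector, optics, order, models gives the robot as it stands. The module is installed in compiled form; this text tells all that it offers. Calls block until the motion is done:
- ctrl.goto(position, orientation): joint-space move of the TCP to a pose.
- ctrl.movel(position, rotation=None, max_speed=0.15, threshold=None): straight line of the TCP; rotation=None keeps the orientation; max_speed is the mean speed in m/s. With threshold (N) it stops when the force on the tool has changed by that much, and returns True; else False.
- ctrl.goto_joints(angles): joint-space move.
- effector.let_go() and effector.gripper_close(): open the fingers fully, or close them until they stop; the grip force is fixed at half the most.
- ctrl.wait(seconds).
- ctrl.inverse_kinematics(position, orientation): joint angles nearest the present ones, or None.
- ctrl.get_state(): the state.
- optics.camera(name): name is "scene" or "side" or "wrist"; returns a dict with "frame" (384x512x3 uint8, red, green, blue), "fx", "fy", "cx", "cy" (pixels), "R" (3x3) and "t" (3): a world point X has camera coordinates R X + t. Camera axes: x right, y down, z forward; pixel columns grow to the right and rows downward; lengths in m; the calibration is good to about 2 mm. A picture is of the moment at which its call begins. There is no depth.
A pose or a line that the arm cannot do raises ctrl.PlanningError and nothing moves.
- order.sign_off(): hands the job in, once; it reports no verdict.
Trained networks look in the newest picture that a camera, given by its name, has taken for a name from the list of things; names that differ only in an ending like _2 or _b are one class to them, and where a whole thing is asked for, a point or a joint stands for the part that bears it (a point fixed in the world has none). Each returns a list of dicts, best first, with "p" (0 to 1); they miss things now and then, are a little off and sometimes report something else, mostly with a low value. They report only what shows in the picture. A call takes as long as a camera call. They do not tell look-alikes from the thing itself.
- models.search_frame(camera, thing): "bbox" ([centre column, centre row, width, height] in pixels, round what is visible of it).
- models.landmark_of(camera, thing): "uv" ([column, row] in pixels: a listed point, or the origin of a listed thing).
The state is a dict: "time": time; "joints": joint angles; "joint_velocities": joint speeds; "tau": joint torques, N m; "position": TCP position; "eef_rot": TCP orientation; "ft_force": force on the tool from outside, world axes, zero at the start; "wrist_torque": the same for the moment, N m; "grip_width": opening from 0.0 (shut) to 1.0 (fully open).
Only numpy, scipy, OpenCV 4.12 (cv2) and the standard library are available. Lean on these libraries where they do the work, as an engineer would, in place of code of your own. Each camera call takes 0.05 s, during which the arm holds its last target.

### The job

Make up the two job trays from the stock. For the eye beads, the red tray gets the cobalt-blue rod and the white rod, each laid in its own pair of notches, and the grooved graphite bead roller set upright in the tool bay; for the ribbed vase, the yellow tray gets the green rod in either pair of notches and the brass optic mould set upright in the tool bay. Lay the rods in centred and do not let them drop, since they are glass, and leave the amber rod and the finished blue swan where they are.

Things in the scene. Friction and masses are not known exactly. Their poses are not given: they have to be found in the camera images.
- red_tray: red steel tray, fixed, 160 (x) x 200 (y), all in mm, floor top z 5, rim top z 11. Origin: centre of underside, z up. Two steel strips across y at x +-45, 12 wide, each with V notches (90 deg, 28 wide, 14 deep, crests z 36, bottoms z 22) at y +18 and y +63: two pairs; a rod in one lies along x, axis at z 30.5. Tool bay: centre x 0, y -56, inside 84 (x) x 82 (y), flat floor z 5, walls to z 11
- yellow_tray: yellow steel tray, fixed, 160 (x) x 200 (y), all in mm, floor top z 5, rim top z 11. Origin: centre of underside, z up. Two steel strips across y at x +-45, 12 wide, each with V notches (90 deg, 28 wide, 14 deep, crests z 36, bottoms z 22) at y +18 and y +63: two pairs; a rod in one lies along x, axis at z 30.5. Tool bay: centre x 0, y -56, inside 84 (x) x 82 (y), flat floor z 5, walls to z 11
- stock_rest: stock rod rest, fixed: dark wooden board 130 (x) x 200 (y) x 5 mm with two steel strips at x +-45 mm like those of the trays, each with four V notches (90 deg, 28 wide, 14 deep, crests z 36, bottoms z 22) at y -67.5, -22.5, +22.5, +67.5: rods lie 45 mm apart along x, axis at z 30.5. Origin: centre of underside, z up
- cobalt_rod: dark cobalt-blue glass rod: cylinder 12 mm in diameter, 140 mm long, about 40 g. For the red tray. Origin: middle of its axis; x along the rod (either way round); it may be rolled about x. Starts in one of the four notch pairs of the stock rest, along the rest's x
- white_rod: opaque white glass rod: cylinder 12 mm in diameter, 140 mm long, about 40 g. For the red tray. Origin: middle of its axis; x along the rod (either way round); it may be rolled about x. Starts in one of the four notch pairs of the stock rest, along the rest's x
- green_rod: green glass rod: cylinder 12 mm in diameter, 140 mm long, about 40 g. For the yellow tray. Origin: middle of its axis; x along the rod (either way round); it may be rolled about x. Starts in one of the four notch pairs of the stock rest, along the rest's x
- amber_rod: amber (orange-brown) glass rod: cylinder 12 mm in diameter, 140 mm long, about 40 g. Not wanted: stays in the stock rest. Origin: middle of its axis; x along the rod (either way round); it may be rolled about x. Starts in one of the four notch pairs of the stock rest, along the rest's x
- bead_roller: bead roller: black graphite block 56 (its x) x 40 (its y) x 32 (z) mm, about 115 g, standing on the bench, with two grooves 9 mm wide and 8 mm deep along its x in the top; its 40 mm width is a plain grip. Origin: centre of the underside, z up
- optic_mould: optic mould: upright brass cylinder 46 mm in diameter and 45 mm high, about 420 g, standing on the bench, with a ribbed blind hole in its top. Origin: centre of the underside, z up
- swan: finished blue glass swan, about 65 mm long and 60 mm high, loose on a black graphite slab (80 x 80 x 16 mm) at the far side of the work, left of the middle. Not to be disturbed. Origin: centre of its underside
Mind the look-alikes: they are no part of the job. Of the things shaped like the cobalt_rod, the blue one is meant.

How it is judged:
By the outcome, as a careful person would: the job done as asked, in the order asked, and still so for the second after the job is handed in, with the robot touching nothing.
It also fails if it takes over 128 s, if anything falls off the work surface, if the arm or the gripper's body presses on something with over 40 N, if the wrist force passes 120 N, or if a joint passes its speed limit or range.

## Working session

There is one attempt and no reset: what is moved stays moved. The work goes in short steps, each a Python script; the robot and the scene stay as the last script left them, time stands still between calls to the robot, and variables do not carry over. Pictures are saved under pics/ and viewed, and the job is handed in when it is done.

```bash
ls; mkdir -p pics
python3 - <<'E'
from plant import ctrl, effector, optics, order, models
import cv2
for n in ("scene","side","wrist"):
    c=optics.camera(n); cv2.imwrite(f"pics/{n}0.png",cv2.cvtColor(c["frame"],cv2.COLOR_RGB2BGR))
    print(n,c["fx"],c["fy"],c["cx"],c["cy"],c["R"],c["t"], -c["R"].T@c["t"])
    for t in "red_tray yellow_tray stock_rest cobalt_rod white_rod green_rod amber_rod bead_roller optic_mould swan".split():
        print(t,[(round(d["p"],2),[round(v) for v in d["uv"]]) for d in models.landmark_of(n,t)][:4])
s=ctrl.get_state();print(s, ctrl.grip_point_offset)
E
```

```text
pics
scene 481.83945126622933 481.83945126622933 254.4872619278663 189.56144159994082 [[ 0.75380521  0.65692939 -0.01488221]
 [ 0.45153841 -0.53431391 -0.71457799]
 [-0.47737905  0.53193272 -0.69939747]] [-0.36133856 -0.21646945  1.73255898] [ 1.19721053 -0.79989353  1.05168554]
red_tray [(0.64, [308, 212])]
yellow_tray [(0.9, [319, 142])]
stock_rest [(0.83, [193, 254])]
cobalt_rod [(0.75, [150, 225]), (0.71, [101, 265]), (0.63, [200, 245])]
white_rod [(0.63, [184, 251])]
green_rod [(0.66, [171, 258])]
amber_rod [(0.74, [210, 238])]
bead_roller [(0.68, [260, 174])]
optic_mould [(0.65, [223, 202])]
swan []
side 470.24315844850634 470.24315844850634 257.47570234272456 193.4365502043613 [[-0.74693876 -0.66469432 -0.01624643]
 [-0.36683012  0.43235223 -0.82371549]
 [ 0.55454319 -0.60930535 -0.56677054]] [0.36541714 0.23506505 1.02672212] [-0.21018859  0.76684707  0.78147929]
red_tray [(0.43, [164, 278])]
yellow_tray [(0.94, [163, 278]), (0.72, [208, 194])]
stock_rest [(0.81, [312, 164]), (0.38, [250, 226])]
cobalt_rod [(0.59, [309, 159])]
white_rod []
green_rod []
amber_rod [(0.59, [299,
[... 539 characters left out ...]
ptic_mould []
swan []
{'time': 1.65, 'joints': array([-1.37628144e+00,  1.80780306e-01,  1.60700756e+00, -1.38252484e-05,
        1.35378585e+00, -2.06312826e-01]), 'joint_velocities': array([ 0.00096867, -0.00020366, -0.00087259, -0.00043252, -0.00027235,
       -0.00036756]), 'tau': array([ 3.15845664e-04, -4.44836104e+01, -3.51674473e+01, -1.60886621e-04,
        7.45860434e-04,  1.03206344e-05]), 'position': array([ 0.22436214, -0.52943769,  0.23129588]), 'eef_rot': array([-0.14076344,  0.14077307, -0.69294665,  0.69295998]), 'ft_force': array([-0.14200466, -0.20033715, -0.45738175]), 'wrist_torque': array([ 0.01180578, -0.01984094, -0.01063631]), 'grip_width': 1.0021447574427207} 0.0187
```

View pics/scene0.png

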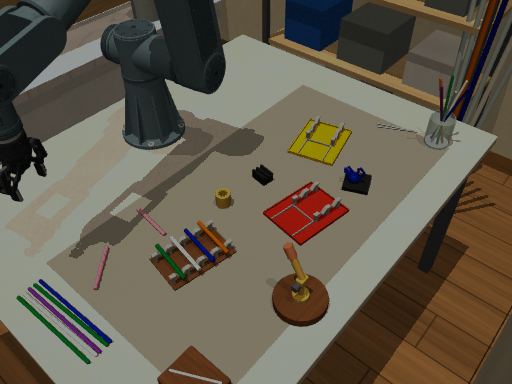

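View pics/side0.png

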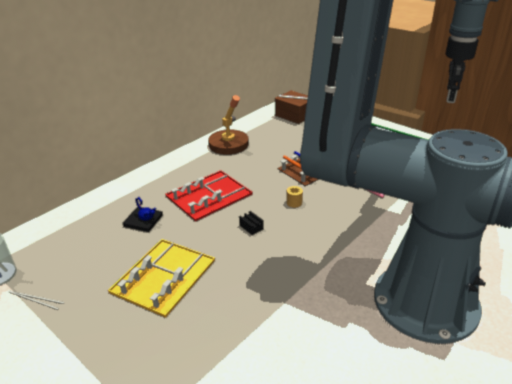

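View pics/wrist0.png

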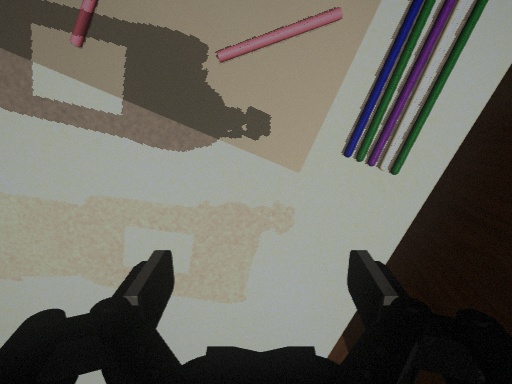

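The scene view shows the rest near (193,254), with green, white, blue and amber running left to right. The red tray is at (308,212), the yellow tray at (319,142), the roller at (261,175), the mould at (223,198) and the swan at (355,178). The pink rods and the long rods on the bench are look-alikes. Next I'll turn these into rough poses.

```bash
cat > h.py <<'E'
import numpy as np, cv2
from plant import ctrl, effector, optics, order, models
def cam(n,save=None):
    c=optics.camera(n)
    if save: cv2.imwrite(f"pics/{save}.png",cv2.cvtColor(c["frame"],cv2.COLOR_RGB2BGR))
    return c
def bp(c,uv,z):
    uv=np.atleast_2d(uv).astype(float)
    d=np.c_[(uv[:,0]-c["cx"])/c["fx"],(uv[:,1]-c["cy"])/c["fy"],np.ones(len(uv))]@c["R"]
    o=-c["R"].T@c["t"]
    return (o+d*((z-o[2])/d[:,2])[:,None])[:,:2]
def proj(c,X):
    X=np.atleast_2d(X); q=X@c["R"].T+c["t"]
    return np.c_[c["fx"]*q[:,0]/q[:,2]+c["cx"],c["fy"]*q[:,1]/q[:,2]+c["cy"]]
def quat(yaw):
    """tool down; jaw axis (tool z) along world (cos yaw, sin yaw)"""
    from scipy.spatial.transform import Rotation as R
    z=np.array([np.cos(yaw),np.sin(yaw),0]); y=np.array([0,0,-1.]); x=np.cross(y,z)
    q=R.from_matrix(np.c_[x,y,z]).as_quat(); return np.array([q[3],q[0],q[1],q[2]])
def T(): return round(ctrl.get_state()["time"],2)
E
python3 - <<'E'
from h import *
c=cam("scene")
for n,uv,z in [("red",[308,212],.0),("yel",[319,142],.0),("rest",[193,254],.0),("cob",[200,245],.03),("wh",[184,251],.03),("gr",[171,258],.03),("am",[210,238],.03),("rol",[260,178],.0),("mould",[223,205],.0),("swanslab",[357,182],.016)]:
    p=bp(c,uv,z)[0]; print(n,p.round(3),np.hypot(*p).round(3))
# is IK available for an overview pose
for p in ([.5,-.05,.4],[.5,-.1,.45],[.5,0,.5]):
  for yaw in (0,1.57,-1.57,.8,-.8):
    print(p,yaw,ctrl.inverse_kinematics(np.array(p),quat(yaw)))
E
```

```text
red [0.664 0.031] 0.664
yel [0.495 0.321] 0.59
rest [ 0.517 -0.3  ] 0.598
cob [ 0.528 -0.281] 0.598
wh [ 0.51  -0.323] 0.604
gr [ 0.501 -0.362] 0.618
am [ 0.532 -0.246] 0.586
rol [0.458 0.051] 0.461
mould [ 0.45  -0.112] 0.464
swanslab [0.712 0.219] 0.745
[0.5, -0.05, 0.4] 0 [-3.36301623e-01 -7.33467120e-02  1.53994210e+00 -4.44089210e-16
  1.67499727e+00 -3.36301623e-01]
[0.5, -0.05, 0.4] 1.57 [-3.36301623e-01 -7.33467120e-02  1.53994210e+00 -4.44089210e-16
  1.67499727e+00 -1.90630162e+00]
[0.5, -0.05, 0.4] -1.57 [-0.33630162 -0.07334671  1.5399421   0.          1.67499727  1.23369838]
[0.5, -0.05, 0.4] 0.8 [-3.36301623e-01 -7.33467120e-02  1.53994210e+00 -4.44089210e-16
  1.67499727e+00 -1.13630162e+00]
[0.5, -0.05, 0.4] -0.8 [-3.36301623e-01 -7.33467120e-02  1.53994210e+00 -4.44089210e-16
  1.67499727e+00  4.63698377e-01]
[0.5, -0.1, 0.45] 0 [-4.30526412e-01 -5.73943239e-02  1.42895448e+00 -4.44089210e-16
  1.77003250e+00 -4.30526412e-01]
[0.5, -0.1, 0.45] 1.57 [-4.30526412e-01 -5.73943239e-02  1.42895448e+00 -4.44089210e-16
  1.77003250e+00 -2.00052641e+00]
[0.5, -0.1, 0.45] -1.
[... 181 characters left out ...]
-1.23052641e+00]
[0.5, -0.1, 0.45] -0.8 [-4.30526412e-01 -5.73943239e-02  1.42895448e+00 -4.44089210e-16
  1.77003250e+00  3.69473588e-01]
[0.5, 0, 0.5] 0 [-2.37835901e-01 -7.10896215e-02  1.34567197e+00 -4.44089210e-16
  1.86701030e+00 -2.37835901e-01]
[0.5, 0, 0.5] 1.57 [-2.37835901e-01 -7.10896215e-02  1.34567197e+00 -4.44089210e-16
  1.86701030e+00 -1.80783590e+00]
[0.5, 0, 0.5] -1.57 [-0.2378359  -0.07108962  1.34567197  0.          1.8670103   1.3321641 ]
[0.5, 0, 0.5] 0.8 [-2.37835901e-01 -7.10896215e-02  1.34567197e+00 -4.44089210e-16
  1.86701030e+00 -1.03783590e+00]
[0.5, 0, 0.5] -0.8 [-2.37835901e-01 -7.10896215e-02  1.34567197e+00 -4.44089210e-16
  1.86701030e+00  5.62164099e-01]
```

Run:
```python
from h import *
q=quat(-np.pi/2)
t=T()
ctrl.goto(np.array([.50,-.30,.22]),q); print(T()-t)
c=cam("wrist","w1"); np.savez("w1.npz",**c); ctrl.get_state()
for t_ in "stock_rest cobalt_rod white_rod green_rod amber_rod".split():
    print(t_,[(round(d["p"],2),bp(c,d["uv"],.03 if 'rod' in t_ else 0)[0].round(3)) for d in models.landmark_of("wrist",t_)][:4])
t=T()
ctrl.goto(np.array([.50,.13,.40]),q); print(T()-t)
c=cam("wrist","w2"); np.savez("w2.npz",**c)
for t_ in "red_tray yellow_tray bead_roller optic_mould swan".split():
    print(t_,[(round(d["p"],2),bp(c,d["uv"],0)[0].round(3)) for d in models.landmark_of("wrist",t_)][:4])
print(T())
```

```text
1.3499999999999999
stock_rest []
cobalt_rod [(0.89, array([ 0.352, -0.294])), (0.62, array([ 0.523, -0.281])), (0.58, array([ 0.381, -0.48 ]))]
white_rod [(0.85, array([ 0.517, -0.327]))]
green_rod [(0.88, array([ 0.506, -0.368]))]
amber_rod [(0.87, array([ 0.532, -0.233]))]
1.6999999999999997
red_tray [(0.69, array([0.658, 0.03 ]))]
yellow_tray [(0.6, array([0.492, 0.325])), (0.31, array([ 0.441, -0.104]))]
bead_roller [(0.76, array([0.462, 0.056]))]
optic_mould [(0.7, array([ 0.446, -0.107]))]
swan [(0.61, array([0.699, 0.23 ]))]
5.35
```

View pics/w1.png

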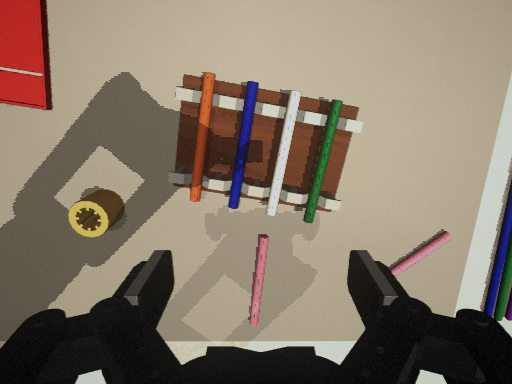

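View pics/w2.png

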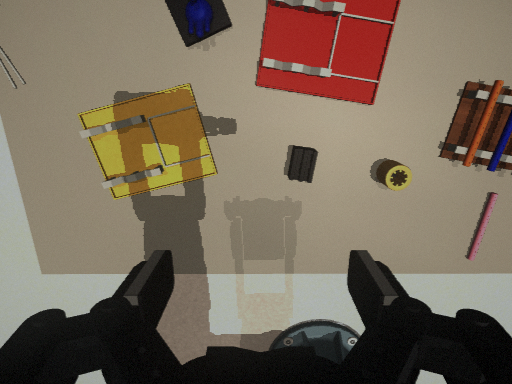

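w1 shows amber (203,137), cobalt (244,145), white (284,153) and green (324,161). A pink stick lies near the rest's near edge. w2 shows the yellow tray whole, the red tray cut off at the top, the roller at (302,164) and the mould at (397,177). I'll take closer views of both trays and the tools.

```bash
python3 - <<'E'
from h import *
q=quat(-np.pi/2)
for n,p in [("red",[.62,.03,.25]),("yel",[.46,.32,.25]),("tools",[.43,-.03,.22])]:
    ctrl.goto(np.array(p),q); ctrl.wait(.15)
    c=cam("wrist","v_"+n); np.savez(f"v_{n}.npz",**c)
print(T())
E
cat > fit.py <<'E'
from h import *
def mask(c,name):
    hsv=cv2.cvtColor(c["frame"],cv2.COLOR_RGB2HSV); h,s,v=cv2.split(hsv)
    R={"red":((h<5)|(h>174))&(s>190)&(v>60),"yellow":(h>22)&(h<33)&(s>150)&(v>70),
       "cobalt":(h>112)&(h<126)&(s>180)&(v>60),"green":(h>50)&(h<75)&(s>140)&(v>40),
       "amber":(h>7)&(h<13)&(s>200)&(v>150)}
    return R[name].astype(np.uint8)*255
def biggest(m):
    k,_=cv2.findContours(m,cv2.RETR_EXTERNAL,cv2.CHAIN_APPROX_NONE)
    return max(k,key=cv2.contourArea)[:,0,:]
E
python3 - <<'E'
from fit import *
for n,f,z in [("red","v_red",.005),("yellow","v_yel",.005),("yellow","w2",.005)]:
    c=dict(np.load(f+".npz")); m=mask(c,n); m=cv2.morphologyEx(m,cv2.MORPH_CLOSE,np.ones((9,9)))
    k=biggest(m); P=bp(c,k,.008)*1000
    r=cv2.minAreaRect(P.astype(np.float32)); print(n,f,r, cv2.boxPoints(r).round(0).tolist())
for n in ("cobalt","green","amber"):
    c=dict(np.load("w1.npz"));k=biggest(mask(c,n)); P=bp(c,k,.032)*1000
    print(n,cv2.minAreaRect(P.astype(np.float32)))
E
```

```text
9.4
red v_red ((658.4279174804688, 25.981719970703125), (198.88253784179688, 159.43397521972656), 81.10313415527344) [[564.0, -60.0], [722.0, -85.0], [753.0, 112.0], [595.0, 137.0]]
yellow v_yel ((499.53643798828125, 313.50274658203125), (160.13803100585938, 176.18154907226562), 14.18271255493164) [[400.0, 379.0], [443.0, 208.0], [599.0, 248.0], [556.0, 419.0]]
yellow w2 ((501.380615234375, 396.45849609375), (116.15415954589844, 63.449859619140625), 13.814610481262207) [[437.0, 413.0], [453.0, 352.0], [565.0, 380.0], [550.0, 441.0]]
cobalt ((523.4446411132812, -280.49810791015625), (10.340323448181152, 139.2517852783203), 79.77526092529297)
green ((504.98388671875, -368.61334228515625), (10.162302017211914, 139.03671264648438), 79.60966491699219)
amber ((551.4342041015625, -244.4004669189453), (1.0634005069732666, 3.1829757690429688), 86.86244201660156)
```

View pics/v_red.png

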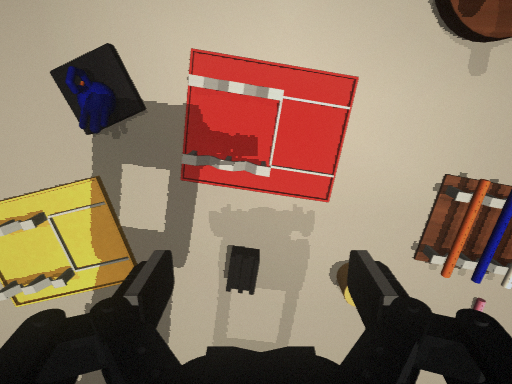

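View pics/v_yel.png

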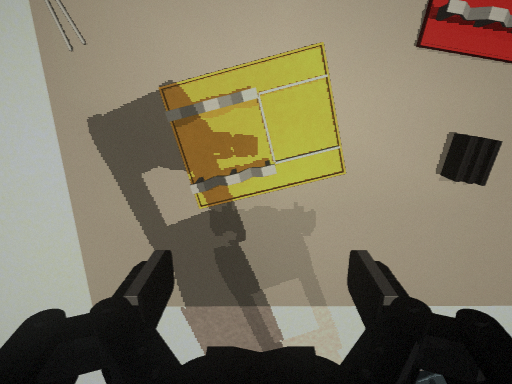

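View pics/v_tools.png

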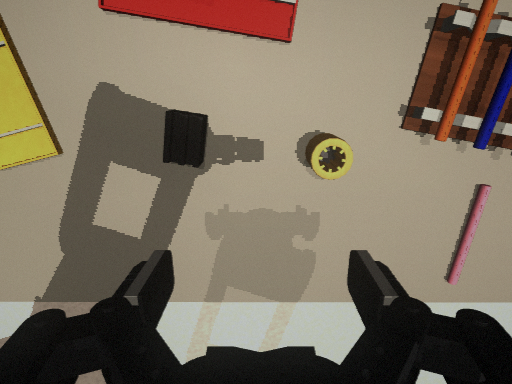

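```bash
python3 - <<'E'
from h import *
q=quat(np.pi/2)
for n,p in [("red2",[.70,.03,.25]),("rest2",[.56,-.30,.25])]:
    ctrl.goto(np.array(p),q); ctrl.wait(.15)
    c=cam("wrist","v_"+n); np.savez(f"v_{n}.npz",**c)
ctrl.goto(np.array([.46,-.30,.25]),quat(-np.pi/2)); ctrl.wait(.15); c=cam("wrist","v_rest"); np.savez(f"v_rest.npz",**c)
print(T())
E
sed -i 's/(h>22)&(h<33)&(s>150)&(v>70)/(h>18)\&(h<33)\&(s>150)\&(v>70)/; s/(h>7)&(h<13)&(s>200)&(v>150)/(h>5)\&(h<15)\&(s>190)\&(v>130)/' fit.py
cat >> fit.py <<'E'
def mask_white(c):
    hsv=cv2.cvtColor(c["frame"],cv2.COLOR_RGB2HSV); h,s,v=cv2.split(hsv)
    return ((s<25)&(v>200)).astype(np.uint8)*255
def rect(P):
    (cx,cy),(a,b),ang=cv2.minAreaRect(P.astype(np.float32))
    return np.array([cx,cy,a,b,ang]).round(1)
E
python3 - <<'E'
from fit import *
for n,f in [("red","v_red"),("red","v_red2"),("yellow","v_yel")]:
    c=dict(np.load(f+".npz")); m=mask(c,n); m=cv2.morphologyEx(m,cv2.MORPH_CLOSE,np.ones((9,9)))
    print(n,f,rect(bp(c,biggest(m),.008)*1000))
for f in ("w1","v_rest","v_rest2"):
  for n in ("amber","cobalt","green"):
    c=dict(np.load(f+".npz"));k=biggest(cv2.morphologyEx(mask(c,n),cv2.MORPH_CLOSE,np.ones((3,3)))); P=bp(c,k,.0325)*1000
    print(f,n,rect(P))
  m=mask_white(c); cv2.imwrite(f"pics/mw_{f}.png",m)
c=dict(np.load("v_tools.npz"))
hsv=cv2.cvtColor(c["frame"],cv2.COLOR_RGB2HSV)
m=((hsv[...,2]<45)).astype(np.uint8)*255; m[240:]=0; m[:, 215:]=0;m[:100]=0; m=cv2.morphologyEx(m,cv2.MORPH_OPEN,np.ones((5,5)));k=biggest(m);print("roller px",cv2.boundingRect(k),rect(bp(c,k,.032)*1000))
m=((hsv[...,0]>18)&(hsv[...,0]<33)&(hsv[...,1]>100)&(hsv[...,2]>150)).astype(np.uint8)*255; m[:,:280]=0;m[:, 380:]=0;m[240:]=0;k=biggest(m);print("mould px",cv2.boundingRect(k),rect(bp(c,k,.045)*1000))
E
```

```text
16.38
red v_red [658.4  26.  198.9 159.4  81.1]
red v_red2 [658.5  25.6 199.1 159.7  81.1]
yellow v_yel [496.6 325.1 160.2 200.1  14.2]
w1 amber [ 531.8 -236.6   10.7  139.    79.8]
w1 cobalt [ 523.5 -280.5   10.3  139.    79.8]
w1 green [ 505.1 -368.4   10.2  138.8   79.8]
v_rest amber [ 532.3 -236.7   10.6  139.2   79.7]
v_rest cobalt [ 407.4 -597.1  232.7    9.5    2.8]
v_rest green [ 505.8 -368.7    9.7  138.9   79.2]
v_rest2 amber [ 532.3 -236.5   10.8  138.5   79.5]
v_rest2 cobalt [ 510.5 -278.4   10.5  111.9   80. ]
v_rest2 green [ 505.8 -368.7    9.8  139.4   79.9]
roller px (163, 110, 44, 57) [464.9  53.2  44.4  57.9  81.7]
mould px (311, 138, 42, 42) [ 445.6 -105.    43.7   43.9   66.2]
```

View pics/v_rest2.png

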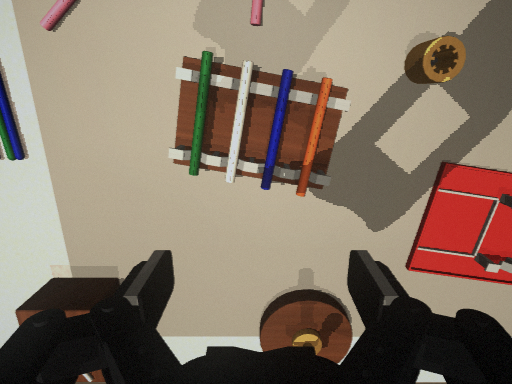

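View pics/v_rest.png

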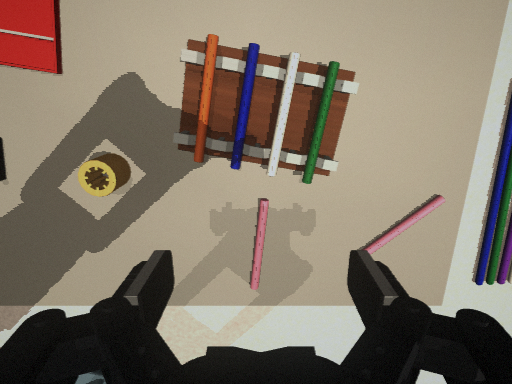

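w1, v_rest and v_rest2 (flipped 180°) agree to within 1 mm. The rods are 45 mm apart and the fully open fingers are 85 to 114 mm wide, so they can't straddle a rod between its neighbours. My plan is to slide cobalt and green endways together with the open fingers, then grip the rod ends where they stand clear. First I'll measure the axial layout.

Run:
```python
from fit import *
th=np.radians(-10.25);u=np.array([np.cos(th),np.sin(th)]);v=np.array([-u[1],u[0]]);O=np.array([518.8,-302.6])
# rectified top-down at z=.036 in rest coords, 2px/mm ; x img = -v, y img = -u
for f in ("v_rest","v_rest2"):
    c=dict(np.load(f+".npz"))
    def H(z):
        g=np.array([[-150,-150],[150,-150],[150,150],[-150,150]],float) # (a along u, b along v)
        W=(O+g[:,:1]*u+g[:,1:]*v)/1000
        px=proj(c,np.c_[W,np.full(4,z)]).astype(np.float32)
        dst=np.c_[300-2*g[:,1],300-2*g[:,0]].astype(np.float32)
        return cv2.getPerspectiveTransform(px,dst)
    im=cv2.warpPerspective(cv2.cvtColor(c["frame"],cv2.COLOR_RGB2BGR),H(.0325),(600,600))
    for k in range(0,600,20): cv2.line(im,(0,k),(8 if k%100 else 20,k),(0,0,255),1); cv2.line(im,(k,0),(k,8 if k%100 else 20),(0,0,255),1)
    cv2.imwrite(f"pics/top_{f}.png",im)
    hsv=cv2.cvtColor(im,cv2.COLOR_BGR2HSV)
    m=((hsv[...,1]<40)&(hsv[...,2]>190)).astype(np.uint8)*255
    # rows inside white rod column
    m[:, :320]=0; m[:,370:]=0
    rows=np.where((m>0).sum(1)>5)[0]; print(f,"white rows",rows.min(),rows.max(), "axial",(300-rows.max())/2,(300-rows.min())/2)
    sub=m[220:380]; print("white col mean",np.where(sub>0)[1].mean())
for n,p in [("amber",(532.2,-236.6)),("cobalt",(523.5,-280.5)),("green",(505.6,-368.6))]:
    d=np.array(p)-O; print(n,(d@u).round(1),(d@v).round(1))
```

```text
v_rest white rows 160 439 axial -69.5 70.0
white col mean 345.56149116064563
v_rest2 white rows 158 438 axial -69.0 71.0
white col mean 345.8965904833271
amber 1.4 67.3
cobalt 0.7 22.6
green -1.2 -67.3
```

View pics/top_v_rest.png

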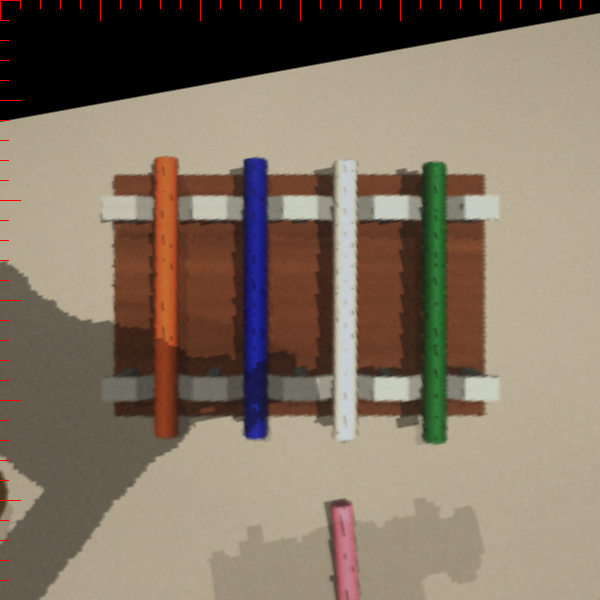

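View pics/top_v_rest2.png

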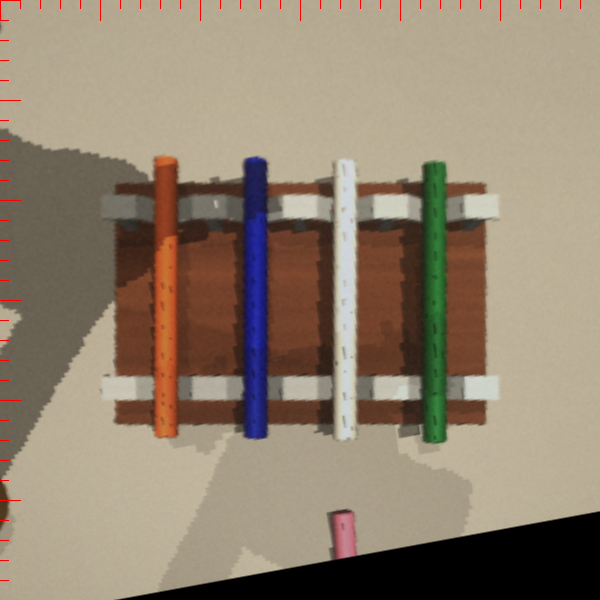

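The rectified views put the rest's strips at axial +46 and -44, so its centre is at +1. All the rods are nearly centred and at a yaw of -10.25°. Now the push.

```bash
cat >> h.py <<'E'
TH=np.radians(-10.25);U=np.array([np.cos(TH),np.sin(TH)]);V=np.array([-U[1],U[0]]);O=np.array([.5188,-.3026])
def W(a,b,z): # rest coords in mm -> world
    p=O+(a*U+b*V)/1000; return np.array([p[0],p[1],z/1000])
QR=quat(TH-np.pi/2)
def topview(c,out,Oc,th,z,half=150,s=2):
    u=np.array([np.cos(th),np.sin(th)]);v=np.array([-u[1],u[0]])
    g=np.array([[-half,-half],[half,-half],[half,half],[-half,half]],float)
    Wp=Oc+(g[:,:1]*u+g[:,1:]*v)/1000
    px=proj(c,np.c_[Wp,np.full(4,z)]).astype(np.float32)
    dst=np.c_[s*(half-g[:,1]),s*(half-g[:,0])].astype(np.float32)
    im=cv2.warpPerspective(cv2.cvtColor(c["frame"],cv2.COLOR_RGB2BGR),cv2.getPerspectiveTransform(px,dst),(2*s*half,2*s*half))
    n=2*s*half
    for k in range(0,n,10*s):
        L=20 if k%(50*s)==0 else 8
        cv2.line(im,(0,k),(L,k),(0,0,255),1); cv2.line(im,(k,0),(k,L),(0,0,255),1)
    cv2.imwrite(f"pics/{out}.png",im); return im
E
python3 - <<'E'
from h import *
ctrl.goto(W(-92,-22.6,60),QR)
ctrl.movel(W(-92,-22.6,10),max_speed=.1)
r=ctrl.movel(W(-63.5,-22.6,10),max_speed=.04,threshold=12); print(r,(ctrl.get_state()["position"]-W(-63.5,-22.6,10)).round(4),ctrl.get_state()["ft_force"].round(1))
ctrl.movel(W(-95,-22.6,10),max_speed=.12)
ctrl.movel(W(-95,-22.6,200),max_speed=.25)
ctrl.goto(W(-60,0,250),QR); ctrl.wait(.15)
c=cam("wrist","p1"); topview(c,"top_p1",O,TH,.0325); np.savez("p1.npz",**c); print(T())
E
```

```text
False [ 0.      0.0001 -0.0001] [ 0.6  0.3 -0.2]
20.57
```

View pics/top_p1.png

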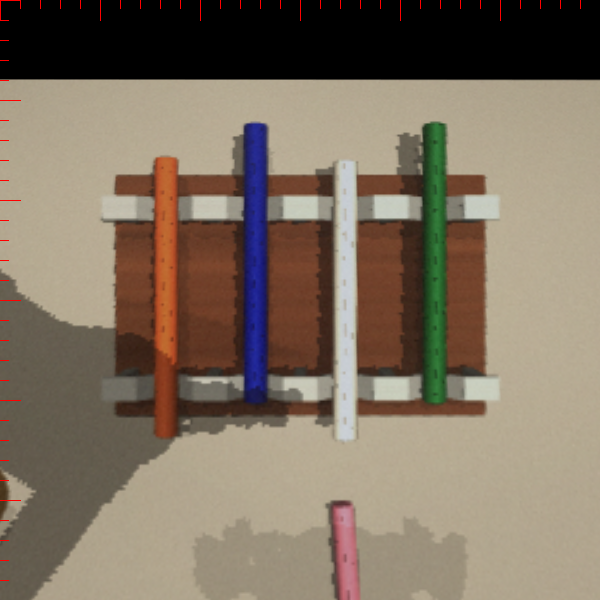

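The push worked: cobalt and green now both span axial -52 to +88.5, and white and amber are untouched. Before grasping cobalt I'll check the tray fits against their strips.

```bash
cat >> h.py <<'E'
RO,RT=np.array([.65845,.0258]),np.radians(-8.9)
YO,YT=np.array([.4966,.3251]),np.radians(14.2)
def tw(Oc,th,x,y,z):
    u=np.array([np.cos(th),np.sin(th)]);v=np.array([-u[1],u[0]]); p=Oc+(x*u+y*v)/1000
    return np.array([p[0],p[1],z/1000])
E
python3 - <<'E'
from h import *
a=topview(dict(np.load("v_red.npz")),"tr",RO,RT,.036,110,2)
b=topview(dict(np.load("v_yel.npz")),"ty",YO,YT,.036,110,2)
a2=topview(dict(np.load("v_red2.npz")),"tr2",RO,RT,.036,110,2)
cv2.imwrite("pics/trays.png",np.hstack([a,b])[:, :880]); cv2.imwrite("pics/trays.png",cv2.resize(np.hstack([a,b]),(800,400)))
for k in (.0,):pass
E
```

```text
(no output)
```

View pics/trays.png

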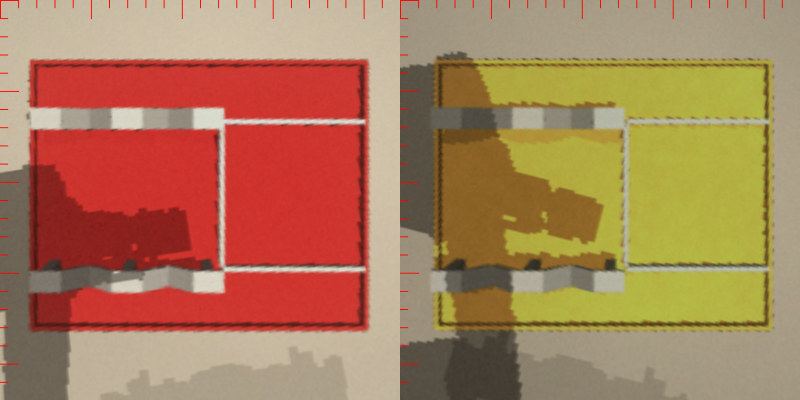

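View pics/tr2.png

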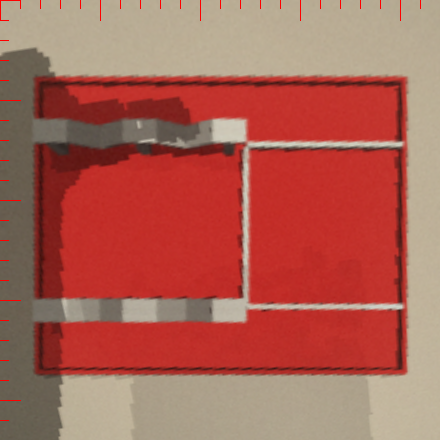

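The strips fall at x = ±45 mm and the middle crest at y ≈ 40 mm in both trays, so the fits agree with the given sizes. Now I'll grasp cobalt.

```bash
python3 - <<'E'
from h import *
A,B=84.7,22.5
ctrl.goto(W(A,B,90),QR)
ctrl.movel(W(A,B,16),max_speed=.1,threshold=10)
print(ctrl.get_state()["position"][2])
effector.gripper_close(); s=ctrl.get_state(); print("grip",s["grip_width"],s["ft_force"].round(1))
ctrl.movel(W(A,B,40),max_speed=.06); ctrl.movel(W(A,B,110),max_speed=.15)
ctrl.wait(.1); print(ctrl.get_state()["grip_width"])
cam("scene","s2"); cam("wrist","w3");print(T())
E
python3 - <<'E'
import cv2,numpy as np
a=cv2.imread('pics/s2.png')[120:320,80:380]; b=cv2.imread('pics/w3.png')
cv2.imwrite('pics/s2w3.png',np.vstack([cv2.resize(a,(450,300)),cv2.resize(b,(450,300))]))
E
```

```text
0.016432633154333836
grip 0.10687287213334372 [ 0.4 -0.1 -0. ]
0.11056838881201923
24.39
```

View pics/s2w3.png

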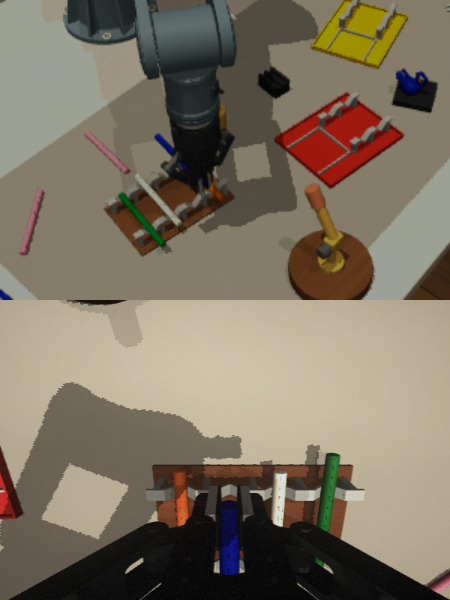

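Cobalt is held: in the wrist view it runs straight back between the pads, and its far end shows beside the gripper in the scene view. Next I'll check that the rod is level, and where the burner stands for the transit.

Run:
```python
from h import *
c=cam("scene"); f=c["frame"]
print("pred", proj(c,[W(-51.8,22.5,124.5),W(-51.8,22.5,119.5),W(0,22.5,124.5)]).round(1))
print("burner base",bp(c,[300,297],0.01), "top", bp(c,[290,246],.13))
p=proj(c,W(-51.8,22.5,124.5))[0].astype(int); cr=f[p[1]-40:p[1]+40,p[0]-40:p[0]+60]
print(p-40)
cv2.imwrite("pics/cr.png",cv2.cvtColor(cv2.resize(cr,None,fx=6,fy=6,interpolation=cv2.INTER_NEAREST),cv2.COLOR_RGB2BGR))
```

```text
pred [[184.4 209.4]
 [184.6 210.7]
 [195.2 220.7]]
burner base [[ 0.82723446 -0.22482355]] top [[ 0.76359368 -0.19134944]]
[144 169]
```

View pics/cr.png

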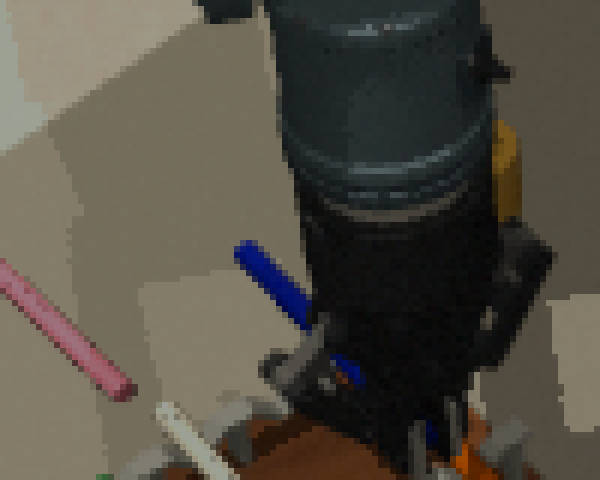

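Run:
```python
from h import *
c=cam("scene"); print(proj(c,W(-69.5,-22.6,30.5)), proj(c,W(-69.5,-22.6,36.5)))
hsv=cv2.cvtColor(c["frame"],cv2.COLOR_RGB2HSV)
m=((hsv[...,0]>112)&(hsv[...,0]<126)&(hsv[...,1]>150)&(hsv[...,2]>50)); m[:195]=0;m[240:]=0;m[:,:170]=0;m[:,:]&=True
ys,xs=np.where(m[:, :215]); 
for x in range(xs.min(),xs.max()+1):
    yy=ys[xs==x]; 
    if len(yy): print(x,yy.mean().round(1),len(yy),end="; ")
e=proj(c,[W(a,22.5,124.5) for a in (-51.8,-40,-30,-20)]).round(1); print(e)
```

```text
[[171.07343853 236.68312462]] [[170.7773962  235.27610388]]
183 211.0 1; 184 211.0 3; 185 211.0 5; 186 212.0 5; 187 213.0 5; 188 214.0 5; 189 215.0 5; 190 216.5 6; 191 217.5 6; 192 218.5 6; 193 219.5 6; 194 220.5 6; 195 221.0 2; 199 228.0 1; 200 228.5 2; 201 229.5 2; 202 230.0 3; 203 231.0 3; 204 232.0 1; [[184.4 209.4]
 [186.8 211.9]
 [188.9 214.1]
 [191.  216.3]]
```

The rod is level to within about a pixel. I'll carry it round the burner (about (0.83,-0.22)) and place it in the red tray's y=+63 notches.

```bash
python3 - <<'E'
from h import *
QT=quat(RT-np.pi/2)
x,y=66.5,63
A,B=84.7,22.5
ctrl.movel(W(A,B,190),max_speed=.2)
ctrl.goto(np.array([.60,-.12,.19]),QT)
ctrl.goto(tw(RO,RT,x,y,120),QT)
ctrl.movel(tw(RO,RT,x,y,32),max_speed=.12)
ctrl.wait(.2); print(ctrl.get_state()["ft_force"].round(2))
cam("side","sd3"); c=cam("scene","s3")
r=ctrl.movel(tw(RO,RT,x,y,14),max_speed=.015,threshold=2.0); s=ctrl.get_state(); print(r,s["position"][2],s["ft_force"].round(2),s["wrist_torque"].round(3),T())
cam("side","sd4")
E
python3 - <<'E'
import cv2,numpy as np
a=cv2.imread('pics/s3.png')[120:270,230:430]; b=cv2.imread('pics/sd4.png')[120:270,120:320]
cv2.imwrite('pics/c3.png',np.hstack([cv2.resize(a,(400,300)),cv2.resize(b,(400,300))]))
E
```

```text
[-0.23 -0.19  0.27]
True 0.0159646396527111 [ 0.19 -0.35  3.51] [-0.054 -0.044 -0.01 ] 28.9
```

View pics/c3.png

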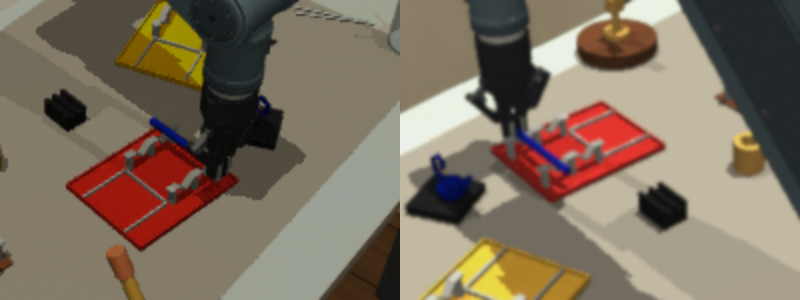

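Contact came at TCP z = 15.96 mm against the 16 expected, and both views show the rod lying over the outer notches. Releasing, then I'll check.

Run:
```python
from h import *
QT=quat(RT-np.pi/2)
effector.let_go()
ctrl.movel(tw(RO,RT,66.5,63,120),max_speed=.15)
ctrl.goto(tw(RO,RT,-35,10,250),QT); ctrl.wait(.15)
c=cam("wrist","p4"); np.savez("p4.npz",**c); topview(c,"tr4",RO,RT,.0325,110,2); print(T())
```

```text
31.44
```

View pics/tr4.png

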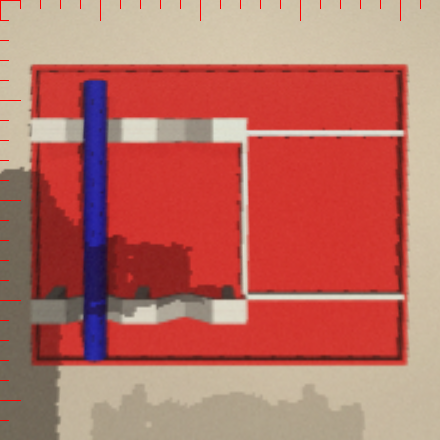

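Cobalt lies at x -70.5 to +70, y 62.7, so it is centred. White next, gripped at its near end, which is now clear of green.

```bash
python3 - <<'E'
from h import *
QT=quat(RT-np.pi/2)
A,B=-66,-22.7
ctrl.goto(np.array([.52,-.12,.2]),QR)
ctrl.goto(W(A,B,90),QR)
ctrl.movel(W(A,B,16),max_speed=.1,threshold=10)
effector.gripper_close(); s=ctrl.get_state(); print("grip",s["grip_width"],s["position"][2])
ctrl.movel(W(A,B,40),max_speed=.06); ctrl.movel(W(A,B,190),max_speed=.2)
print(ctrl.get_state()["grip_width"])
cam("scene","s5"); cam("wrist","w5");print(T())
E
python3 - <<'E'
import cv2,numpy as np
a=cv2.imread('pics/s5.png')[120:320,80:380]; b=cv2.imread('pics/w5.png')
cv2.imwrite('pics/c5.png',np.vstack([cv2.resize(a,(450,300)),cv2.resize(b,(450,300))]))
E
```

```text
grip 0.11056798860985889 0.016184472811752067
0.11051004517228963
36.32
```

View pics/c5.png

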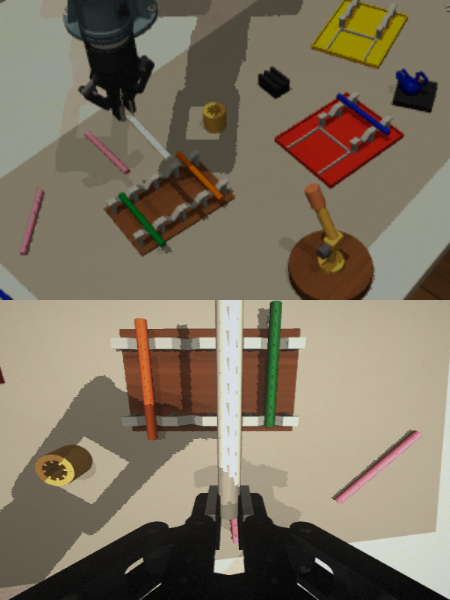

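White is held straight, and amber and green are undisturbed. Now I'll place it 17 mm off centre so the opening fingers clear cobalt, then push it home.

Run:
```python
from h import *
QT=quat(RT-np.pi/2)
x,y=-83.5,18
ctrl.goto(np.array([.43,-.1,.20]),QT)
ctrl.goto(tw(RO,RT,x,y,120),QT)
ctrl.movel(tw(RO,RT,x,y,30),max_speed=.12)
ctrl.wait(.2); print(ctrl.get_state()["ft_force"].round(2))
r=ctrl.movel(tw(RO,RT,x,y,14),max_speed=.015,threshold=2.0); s=ctrl.get_state(); print(r,s["position"][2],s["ft_force"].round(2),T())
cam("scene","s6"); c=cam("wrist","w6"); topview(c,"tr6",RO,RT,.0325,110,2)
```

```text
[-0.71  0.3   0.49]
True 0.015527093146296567 [ 1.25 -0.99  1.7 ] 40.07
```

View pics/tr6.png

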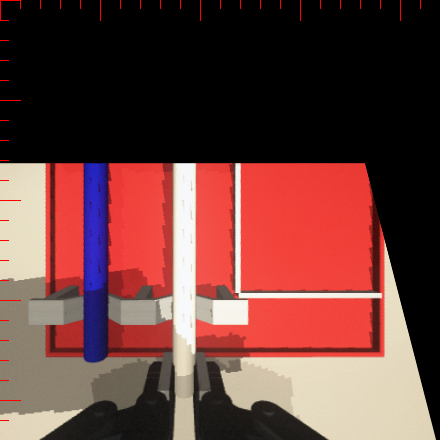

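Run:
```python
from h import *
QT=quat(RT-np.pi/2)
effector.let_go()
ctrl.movel(tw(RO,RT,-83.5,18,60),max_speed=.12)
ctrl.movel(tw(RO,RT,-112,18,60),max_speed=.15)
effector.gripper_close()
ctrl.movel(tw(RO,RT,-112,18,19),max_speed=.12,threshold=8)
r=ctrl.movel(tw(RO,RT,-81.2,18,19),max_speed=.03,threshold=6); print(r,ctrl.get_state()["ft_force"].round(1),(ctrl.get_state()["position"]-tw(RO,RT,-81.2,18,19)).round(4))
ctrl.movel(tw(RO,RT,-112,18,19),max_speed=.12)
ctrl.movel(tw(RO,RT,-112,18,100),max_speed=.15)
effector.let_go()
ctrl.goto(tw(RO,RT,-35,10,250),QT); ctrl.wait(.15)
c=cam("wrist","p7"); np.savez("p7.npz",**c); topview(c,"tr7",RO,RT,.0325,110,2); print(T())
```

```text
False [0.1 0.2 0.1] [-0.0001  0.     -0.0001]
46.98
```

View pics/tr7.png

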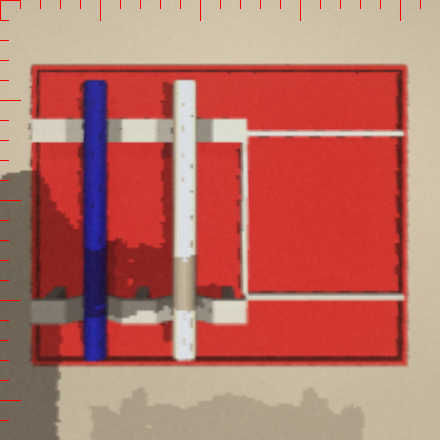

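Both rods are in the red tray, with white at y 17.7 and spanning -70 to +70. Next, a look from straight above the roller and the mould.

Run:
```python
from fit import *
q=quat(-np.pi/2)
for n,p in (("rol",[.385,.055,.15]),("mld",[.365,-.106,.15])):
    ctrl.goto(np.array(p),q); ctrl.wait(.15); c=cam("wrist","v_"+n); np.savez(f"v_{n}.npz",**c); print(n,(-c["R"].T@c["t"]).round(3))
print(T())
```

```text
rol [0.466 0.055 0.293]
mld [ 0.445 -0.104  0.292]
49.09
```

View pics/v_rol.png

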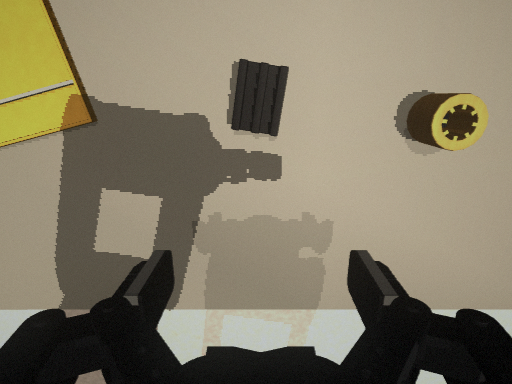

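View pics/v_mld.png

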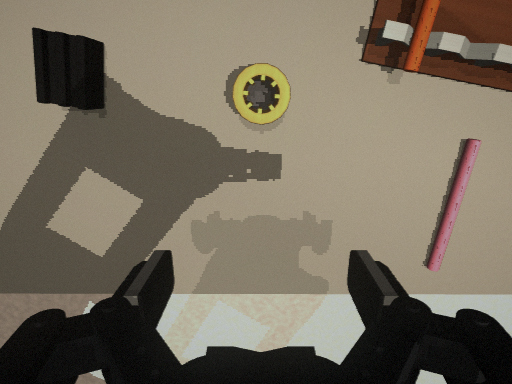

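Run:
```python
from fit import *
c=dict(np.load("v_rol.npz")); v=cv2.cvtColor(c["frame"],cv2.COLOR_RGB2HSV)[...,2]
for th in (55,65,75):
    m=(v<th).astype(np.uint8)*255; m[145:]=0;m[:40]=0;m[:,:215]=0;m[:,310:]=0
    m=cv2.morphologyEx(m,cv2.MORPH_OPEN,np.ones((5,5)))
    k=biggest(m); print(th,cv2.boundingRect(k),rect(bp(c,k,.032)*1000))
c=dict(np.load("v_mld.npz"));hsv=cv2.cvtColor(c["frame"],cv2.COLOR_RGB2HSV)
m=((hsv[...,0]>18)&(hsv[...,0]<35)&(hsv[...,1]>100)&(hsv[...,2]>120)).astype(np.uint8)*255; m[160:]=0;m[:,:200]=0;m[:,320:]=0
k=biggest(m);print(cv2.boundingRect(k),rect(bp(c,k,.045)*1000),cv2.minEnclosingCircle((bp(c,k,.045)*1000).astype(np.float32)))
```

```text
55 (232, 60, 52, 75) [463.6  57.1  38.   55.   81.3]
65 (232, 59, 56, 77) [463.8  56.5  39.1  55.4  81. ]
75 (232, 59, 56, 77) [463.8  56.5  39.6  55.4  81.1]
(233, 63, 58, 62) [ 445.5 -104.9   44.4   44.5   44.8] ((445.5024719238281, -104.9256591796875), 22.603473663330078)
```

The roller is at (463.8, 56.5) mm with yaw -8.95°, measuring 39.6 × 55.4 against 40 × 56. The mould is at (445.5, -104.9). Moving the roller now.

Run:
```python
from h import *
th=np.radians(-8.95); Q=quat(th-np.pi/2); QT=quat(RT-np.pi/2)
p=np.array([.4638,.0565,.012]); h=lambda z:np.array([p[0],p[1],z])
ctrl.goto(h(.09),Q); ctrl.movel(h(.012),max_speed=.12,threshold=10)
effector.gripper_close(); s=ctrl.get_state(); print("grip",s["grip_width"]*85,s["position"][2])
ctrl.movel(h(.13),max_speed=.15); print(ctrl.get_state()["grip_width"]*85)
ctrl.goto(tw(RO,RT,0,-56,130),QT)
ctrl.movel(tw(RO,RT,0,-56,26),max_speed=.12)
ctrl.wait(.1)
r=ctrl.movel(tw(RO,RT,0,-56,14),max_speed=.02,threshold=3); s=ctrl.get_state(); print(r,s["position"][2],s["ft_force"].round(2))
effector.let_go()
ctrl.movel(tw(RO,RT,0,-56,120),max_speed=.15)
ctrl.goto(tw(RO,RT,-60,0,250),QT); ctrl.wait(.15)
c=cam("wrist","p8"); np.savez("p8.npz",**c); topview(c,"tr8",RO,RT,.0325,110,2); print(T())
```

```text
grip 38.49157484140708 0.01276798200707542
38.592644197729534
True 0.017829896571321092 [-0.31  0.29  5.22]
56.77
```

View pics/tr8.png

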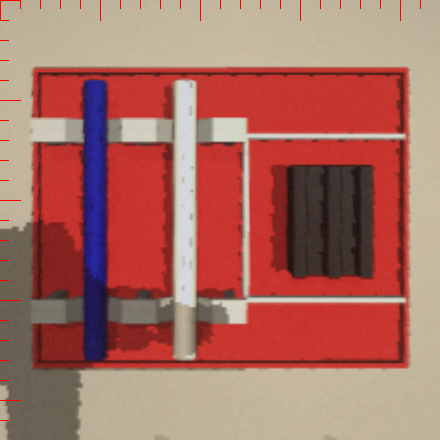

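The red tray is complete, with the roller upright at about (0,-55) in the bay. Green no longer has a close neighbour, so I can grip it at its middle.

Run:
```python
from h import *
QY=quat(YT-np.pi/2)
A,B=18.2,-67.3
ctrl.goto(np.array([.5,-.15,.2]),QR)
ctrl.goto(W(A,B,100),QR)
ctrl.movel(W(A,B,16),max_speed=.1,threshold=10)
effector.gripper_close(); s=ctrl.get_state(); print("grip",s["grip_width"],s["position"][2])
ctrl.movel(W(A,B,40),max_speed=.06); ctrl.movel(W(A,B,190),max_speed=.2); print(ctrl.get_state()["grip_width"])
ctrl.goto(np.array([.48,-.05,.2]),QY)
ctrl.goto(tw(YO,YT,0,18,110),QY)
ctrl.movel(tw(YO,YT,0,18,30),max_speed=.12); ctrl.wait(.2)
c=cam("wrist","w9"); topview(c,"ty9",YO,YT,.045,110,2)
r=ctrl.movel(tw(YO,YT,0,18,14),max_speed=.015,threshold=2.0); s=ctrl.get_state(); print(r,s["position"][2],s["ft_force"].round(2),T())
```

```text
grip 0.11086553198005501 0.016303685858024893
0.11314626948558497
True 0.0164971721186751 [ 0.23 -0.03  3.53] 66.35
```

View pics/w9.png

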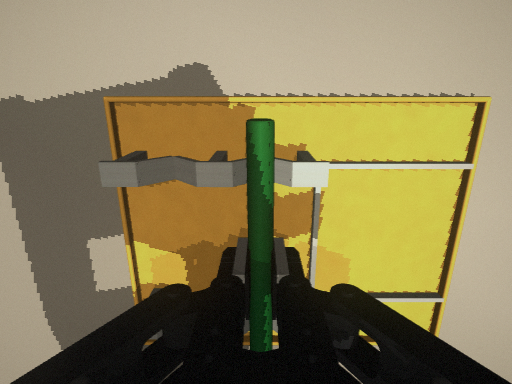

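Touchdown came at 16.5 mm against the 16.3 grasp height, over the right notch pair. I'll release it and then move the mould.

```bash
python3 - <<'E'
from h import *
QY=quat(YT-np.pi/2)
effector.let_go()
ctrl.movel(tw(YO,YT,0,18,120),max_speed=.15)
p=[.4455,-.1049]; h=lambda z:np.array([p[0],p[1],z]); Q=quat(-np.pi/2)
ctrl.goto(h(.11),Q); ctrl.movel(h(.016),max_speed=.12,threshold=10)
effector.gripper_close(); s=ctrl.get_state(); print("grip",s["grip_width"]*85,s["position"][2])
ctrl.movel(h(.15),max_speed=.15); print(ctrl.get_state()["grip_width"]*85)
ctrl.goto(tw(YO,YT,0,-56,150),QY)
ctrl.movel(tw(YO,YT,0,-56,30),max_speed=.12); ctrl.wait(.15)
r=ctrl.movel(tw(YO,YT,0,-56,18),max_speed=.02,threshold=3); s=ctrl.get_state(); print(r,s["position"][2],s["ft_force"].round(2))
effector.let_go()
ctrl.movel(tw(YO,YT,0,-56,140),max_speed=.15)
ctrl.goto(tw(YO,YT,-60,0,250),QY); ctrl.wait(.15)
c=cam("wrist","p10"); topview(c,"ty10",YO,YT,.0325,110,2)
ctrl.goto(np.array([.40,-.02,.40]),Q); ctrl.wait(.15)
cam("wrist","w11"); cam("scene","s11"); cam("side","sd11"); print(T())
E
python3 -c "
import cv2,numpy as np
a=cv2.imread('pics/s11.png');b=cv2.imread('pics/sd11.png')
cv2.imwrite('pics/c11.png',np.hstack([cv2.resize(a,(400,300)),cv2.resize(b,(400,300))]))"
```

```text
grip 43.924999967169015 0.016951092593046495
43.622802215827214
True 0.02201214332144172 [-2.29 -0.2   5.83]
79.09
```

View pics/ty10.png

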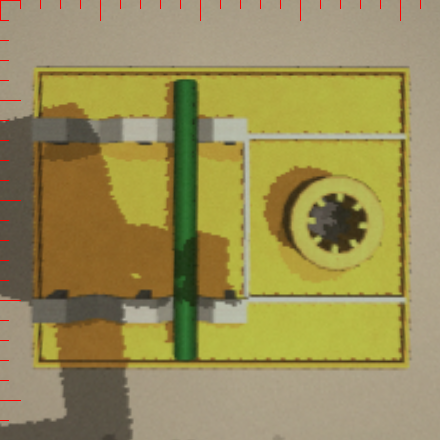

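View pics/c11.png

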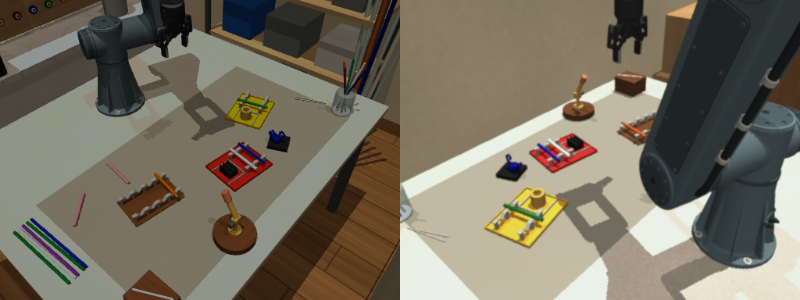

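View pics/w11.png

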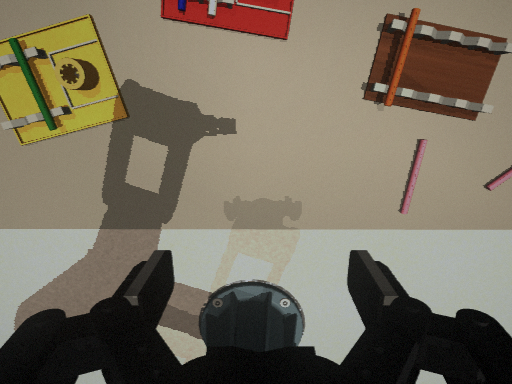

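Everything is in place: green spans -70 to +70 at y 17.5, the mould stands in its bay, amber is still in the rest, the swan sits on its slab, and the arm is clear. Handing in.

Run:
```python
from h import *
order.sign_off(); print(T())
```

```text
the job is handed in; nothing more can be done
the job is handed in; nothing more can be done
```

Both job trays are made up and the job is handed in, at about 79 s of the 128 s allowed.

**How the rods were picked:** the rods stood too close together for the open fingers to straddle one. I slid cobalt and green 17–19 mm endways in their notches, then gripped cobalt and white by the ends that stood clear. White went into the tray about 17 mm off centre and was pushed home. Green was free by then, so I gripped it at its middle.

**Last checks** (top views, tray coordinates in mm):

| Item | Tray | Lies along x | y |
|---|---|---|---|
| Cobalt rod | red | -70.5 to +70 | 62.7 |
| White rod | red | -70 to +70 | about 17.7 |
| Green rod | yellow | -70 to +70 | about 17.5 |

- **Tools:** the roller is upright in the red tray's bay, and the mould is upright in the yellow tray's bay.
- **Rod handling:** each rod was released only after touchdown, within about 0.7 mm of the height it was gripped at.
- **Left alone:** the amber rod is still in the rest and the swan is on its slab, judged from the pictures only. The arm ended clear of everything.

**Check that did not agree fully:** the lifted cobalt rod showed about 1 pixel (roughly 4 mm) lower than predicted in the scene camera. The shift was even along its length, so I took it as calibration error, and its touchdown height agreed with that.

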